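Put the ring basket into the ultrasonic cleaner and snap its lid shut

ROBOT

A 6-joint arm with a two-finger parallel gripper is mounted at the origin on the work surface. World frame = base frame: x ahead of the robot, y to its left, z up, the work surface at z = 0. Lengths are in m, angles in rad, forces in N, time in s.
With the tool pointing down it reaches from about 0.35 to 0.85 m from the base axis. Payload 8.1 kg.
Tool frame: the origin (TCP) lies on the mounting face of the last link; the fingertips stand 186 mm ahead of it and the grasp point (between the pads) lies 167 mm ahead of it; z points along the fingers, y is the line along which they close (so a half turn about z gives the same grasp; the last joint's range is limited). The gripper opens to 93 mm and grips with 3 to 60 N. Pads are 15 mm wide; open, the fingers measure 128 mm over their backs; the gripper's body (75 mm by 188 mm) begins 65 mm behind the grasp point.
Start: joints at [-1.424, 0.13, 1.488, -0, 1.523, -0.085], TCP at [0.138, -0.584, 0.405] pointing down, gripper open.
Joint ranges: [-2.96, 2.96], [-0.89, 2.26], [0.02, 2.5], [-1.34, 4.48], [0, 2.73], [-2.66, 2.66]. Speed limits (rad/s): [2.39, 2.39, 2.79, 3.14, 3.14, 3.14].

INTERFACE

Orientations are given as a rotation vector (axis times angle).
In Python, from plant import * gives the robot as it stands. The module is installed in compiled form; this text tells all that it offers.
- The arm moves only by the tool arm_command, never from a script. Its argument "increments" is a list of rows, each a list of 6 numbers: the shift along the tool's x, y, z in units of 0.2 m (1.0 is 0.2 m), then the turn, a rotation vector about the tool's x, y, z in units of pi rad (1.0 is pi rad). A call has exactly 5 rows; each row is the pose to reach, as a shift and turn from the pose commanded when the call began, along the tool's axes at that moment, turning the shorter way round; what a row does not reach only later rows make up. A row lasts 1/8 s, in which the tool goes at most 62.5 mm and 10.7 degrees, less where a joint would pass 70% of its speed; a pose out of reach is approached as far as the arm can. A call with a number of a shift or a turn outside -1 to 1 is refused whole. A call with a gripper value outside its range is refused whole. "fingers" is the closure, from -1 (fully open) to 1 (shut), set as the call begins (left out, the last holds). The fingers move at their own pace and stop on an object; "force" is the grip in N (left out, the last holds). Time passes only in rows, so rows that repeat a pose let the fingers close, or fill a call up. It gives the time, the measured TCP pose, the force, the opening and the grip force at its end, in the units of the state.
- read_state(): the state, without advancing time (a new reading comes with each control period).
- read_camera(name): name is "side" or "top"; returns a dict with "image" (480x640x3 uint8, red, green, blue), "fx", "fy", "cx", "cy" (pixels), "k1" (the pictures are not rectified: a ray, as slopes to the right and down, at radius r is drawn at 1 + k1 r^2 times it, then the intrinsics apply), "T" (4x4, takes a point from camera to world coordinates). Camera axes: x right, y down, z forward; pixel columns grow to the right and rows downward; lengths in m; the calibration is good to about 2 mm. A picture is of the moment at which its call begins. There is no depth.
- close_job(): hands the job in; it is judged then, once.
The state is a dict: "t": time; "q": joint angles; "dq": joint speeds; "joint_torque": joint torques, N m; "tool_pos": TCP position; "orientation": TCP orientation; "force": force on the tool from outside, world axes, zero at the start; "wrist_torque": the same for the moment, N m; "opening": finger opening in m; "gripper_force": force on a finger pad.
Only numpy, scipy, OpenCV 4.12 (cv2) and the standard library are available. Lean on these libraries where they do the work, as an engineer would, in place of code of your own. Each camera call takes 0.05 s, during which the arm holds its last target. There are 200 camera calls.

TASK

Lift the wide round basket, with the ring in it, off its hook on the rack, set it down gently so that it stands flat on the floor of the ultrasonic cleaner's tank with the ring still in it, and then press the cleaner's lid fully shut until it snaps past its catch. Leave the other two baskets hanging where they are, and do not disturb the bottle or the loupe.

Things in the scene. Friction and masses are not known exactly. Their poses are not given: they have to be found in the camera images.
- rack: fixed steel drying rack, 340 wide (y), 196 high: a bar of radius 6 along y at height 190, on two posts at y = +155 and -155, over a flat base 12 thick (x -20 to +80). Origin on the bench below the middle of the bar. Three hooks at y = -90, 0 and +90 reach 82 from the bar to -x, towards the robot, one basket on each
- hook (a point): on the middle hook, at rack x = -55, height 193: where the underside of a basket's crown rests. Each hook is a pair of level parallel wires of radius 3, 16 apart in y; their tips, 27 farther to -x, turn up to height 209, so a crown must rise at least 17 to pass over them. The other two hooks are the same, 90 to either side
- basket: the basket to move: wide, round, shallow, perforated steel, 64 across, 35 deep, wall 3, floor 4 thick, 70 to 170 g. Origin at the centre of its underside, z up. A flat rigid bail in its y-z plane (66 wide in y, 6 thick in x) carries a level crown bar, z = 64 to 70. At the start it hangs by the crown on one of the three hooks, its axes parallel to the rack's
- knob (a point): middle of the wide round basket's black grip knob, an upright square block 16 (x) by 12 (y), centred on the basket's axis on top of the crown, from z = 70 to z = 100 over the basket's underside (this point at z = 85)
- ring: plain brass finger ring, 22 across outside, 18 inside, 5 high, 10 g, lying loose in the wide round basket. Origin at the centre of its underside
- square_basket: bystander hanging on another hook: square basket 56 x 56, 35 deep; bail and knob at the same heights as the wide round basket's (bail 58 wide). Origin at the centre of its underside
- deep_basket: bystander hanging on the remaining hook: narrow deep round basket 44 across, 60 deep; crown underside at z = 89, knob from z = 95 to z = 125 (bail 46 wide). Origin at the centre of its underside
- cleaner: fixed ultrasonic cleaner, a white housing 170 (x) by 220 (y), 160 high, with an open rectangular steel tank 130 (x) by 170 (y) in its top, 115 deep. Its front, with dial and panel, faces -x. Origin at the centre of its underside on the bench
- tank_floor (a point): centre of the tank's flat floor, 45 above the bench; axes as the cleaner's
- lid (a joint): hinge angle of the cleaner's lid (rad): 0 = fully shut, grows as it opens, 1.7 at most. The hinge is stiff: the lid stays where it is left, and about 2 N at its front edge moves it. A sprung catch in the middle of the front wall stops it at about 0.07; about 10 N downward at the middle of the front edge snaps it past the catch to 0
- lid_hinge (a point): middle of the lid's hinge line, at the housing's far (+x) top edge, 160.5 above the bench, 85 from the cleaner's centre; turns with the lid. The lid is a flat aluminium plate 190 long (overhangs the front by 20), 220 wide in y, 6 thick, its underside on the hinge line; a small latch tongue, 34 wide, 31 deep, hangs under its front overhang
- lid_edge (a point): middle of the lid's free front edge, on its outer (upper) face, 190 from the hinge line; it turns with the lid
- bottle: bystander: amber glass bottle, 58 across, 190 high, standing. Origin at the centre of its underside
- loupe: bystander: black eye loupe, 42 across at the foot, 42 high, standing. Origin at the centre of its underside
There are look-alikes about, which are no part of the job. What is shaped like the basket but turquoise is not meant.

How it is judged:
By the outcome, as a careful person would: the job done as asked, in the order asked, and still so for the second after the job is handed in, with the robot touching nothing.
It also fails if it takes over 70 s, if anything falls off the work surface, if the arm or the gripper's body presses on something with over 40 N, if the wrist force passes 120 N, or if a joint passes its speed limit or range.

## Working session

There is one attempt and no reset: what is moved stays moved. The work goes in short steps, Python scripts to look and compute and a tool call to move; the robot and the scene stay as the last step left them, time stands still between calls to the robot, and variables do not carry over. Pictures are saved under pics/ and viewed, at most 10 in all, crops included, and the job is handed in when it is done.

Besides the shell and the picture viewer there is one more tool, called after "Request:" as name(argument=value, ...) on one line, values as JSON. arm_command: Moves the arm, as the interface text tells. Shifts and turns lie within -1 to 1; 1 stands for 0.2 m of shift or pi rad of turn. Its arguments: {"type":"object","properties":{"increments":{"type":"array","items":{"type":"array","items":{"type":"number","minimum":-1,"maximum":1}}},"fingers":{"type":"number"},"force":{"type":"number"}},"required":["increments"]}

```bash
mkdir -p pics; python3 - <<'E'
from plant import *
import cv2,numpy as np
s=read_state();print({k:np.round(v,3).tolist() for k,v in s.items()})
for n in("side","top"):
    c=read_camera(n);cv2.imwrite(f"pics/{n}0.png",c["image"][:,:,::-1]);print(n,c["fx"],c["fy"],c["cx"],c["cy"],c["k1"],np.round(c["T"],3).tolist())
E
```

```text
{'t': 0.0, 'q': [-1.424, 0.131, 1.489, 0.0, 1.523, -0.085], 'dq': [0.002, 0.002, -0.001, -0.0, -0.0, -0.001], 'joint_torque': [-0.001, -55.983, -49.177, 0.077, 0.035, -0.0], 'tool_pos': [0.138, -0.584, 0.404], 'orientation': [-3.119, -0.363, 0.0], 'force': [-0.581, 0.596, 0.864], 'wrist_torque': [-0.019, 0.033, 0.025], 'gripper_force': 0.0, 'opening': 0.093}
side 490.31236519871095 490.31236519871095 318.0646567021866 240.1314307501665 -0.0820034319352251 [[-0.999, -0.025, 0.041, 0.405], [-0.047, 0.721, -0.691, 0.642], [-0.012, -0.692, -0.721, 0.826], [0.0, 0.0, 0.0, 1.0]]
top 507.0946491959788 507.0946491959788 322.1484278457251 249.41515950846173 -0.0056544860988125365 [[0.021, -0.984, 0.177, 0.296], [-1.0, -0.019, 0.01, -0.017], [-0.007, -0.177, -0.984, 1.083], [0.0, 0.0, 0.0, 1.0]]
```

View pics/side0.png

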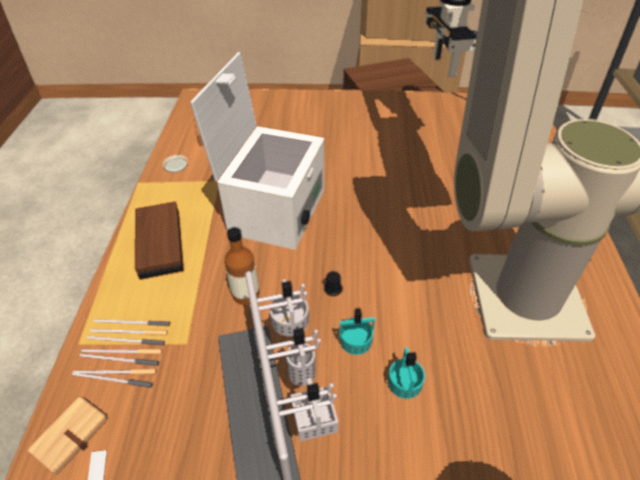

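View pics/top0.png

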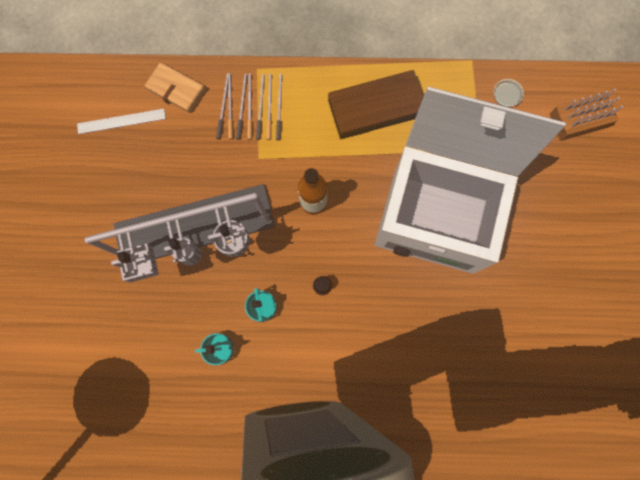

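The wide round basket hangs on the hook nearest the bottle: top view about (228,235), side view about (290,310). The lid stands open. I'll zoom in on the rack and the cleaner.

```bash
python3 - <<'E'
import cv2,numpy as np
t=cv2.imread("pics/top0.png");s=cv2.imread("pics/side0.png")
f=lambda i,x,y,w,h:cv2.resize(i[y:y+h,x:x+w],(400,300),interpolation=cv2.INTER_CUBIC)
cv2.imwrite("pics/m.png",np.vstack([np.hstack([f(t,80,175,200,150)[:], f(s,215,270,160,120)]),np.hstack([f(t,370,80,200,150),f(s,180,50,200,150)[:]])]))
cv2.imwrite("pics/m2.png",np.hstack([f(t,190,180,100,75),f(s,240,270,100,75)]))
E
```

```text
(no output)
```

View pics/m.png

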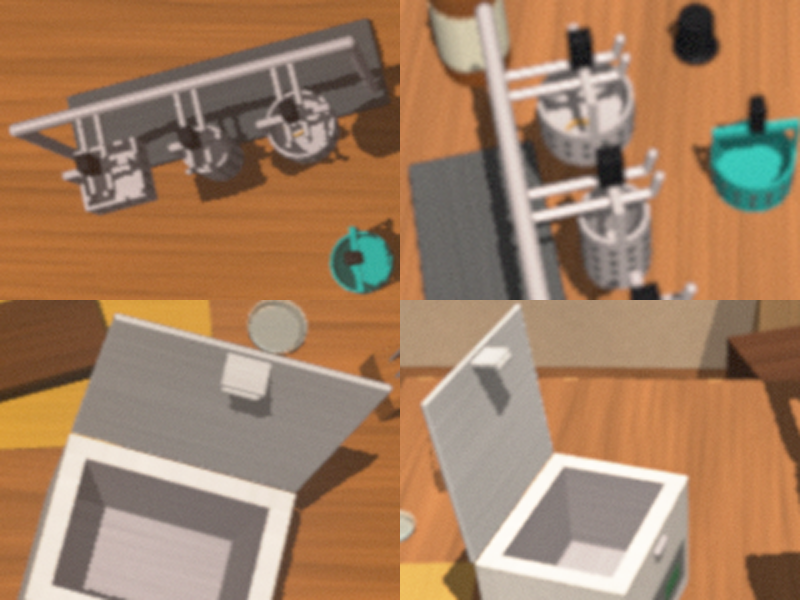

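View pics/m2.png

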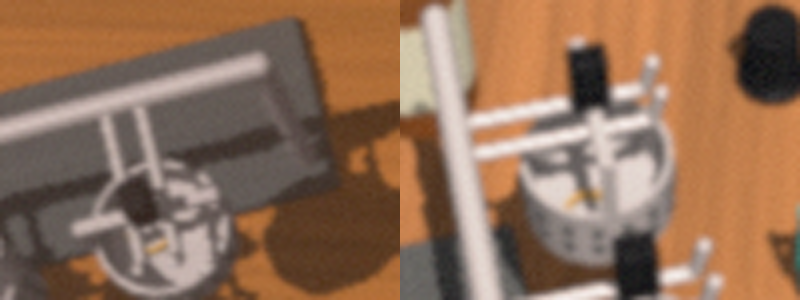

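The ring (gold) lies in the wide basket. Its knob is at top (225,230) and side (287,288). Now I'll fit poses from the picked points.

```bash
cat > h.py <<'E'
from plant import *
import numpy as np
from scipy.optimize import least_squares
from scipy.spatial.transform import Rotation as R
def proj(c,P):
    P=np.atleast_2d(P);T=np.array(c["T"]);p=(P-T[:3,3])@T[:3,:3];u=p[:,:2]/p[:,2:]
    u=u*(1+c["k1"]*(u**2).sum(1,keepdims=True));return u*[c["fx"],c["fy"]]+[c["cx"],c["cy"]]
def fit(obs,model,x0):
    # obs: list of (cam, key, px)
    f=lambda x:np.concatenate([proj(c,model(x)[k])[0]-px for c,k,px in obs])
    return least_squares(f,x0)
def pose(x,y,a,p):
    p=np.array(p);return [x+np.cos(a)*p[0]-np.sin(a)*p[1],y+np.sin(a)*p[0]+np.cos(a)*p[1],p[2]]
E
python3 - <<'E'
from h import *
t=read_camera("top");s=read_camera("side")
print("knob",(r:=fit([(t,0,(225.3,230)),(s,0,(287,288.5))],lambda x:[x],[.6,.1,.2])).x,r.fun)
M=lambda v:{k:pose(*v,p) for k,p in dict(L=(0,.17,.19),Rr=(0,-.17,.19),k=(-.055,-.09,.208)).items()}
r=fit([(t,"L",(86,240)),(t,"Rr",(256.5,195)),(s,"Rr",(248.7,272.5))],M,[.6,.2,.3]);print("rack",r.x,r.fun.round(1),M(r.x)["k"])
def C(v):
    x,y,a,l=v;d={}
    for n,sy in(("p",1),("m",-1)):
        d["b"+n]=pose(x,y,a,(.085,sy*.11,.16));d["f"+n]=pose(x,y,a,(-.085,sy*.11,.16))
        d["tb"+n]=pose(x,y,a,(.065,sy*.085,.16))
        d["l"+n]=pose(x,y,a,(.085-.19*np.cos(l)+.003*np.sin(l),sy*.11,.1605+.19*np.sin(l)+.003*np.cos(l)))
    return d
r=fit([(t,"bp",(405,147.5)),(t,"bm",(518.5,176.5)),(t,"tbp",(414,160)),(t,"tbm",(504,184)),(s,"bm",(258.5,127.5)),(s,"fm",(323.5,139)),(s,"fp",(286,196)),(s,"bp",(219,181)),(s,"lp",(191.5,101.5)),(s,"lm",(239,53.5)),(t,"lp",(428.5,88)),(t,"lm",(565,124))],C,[.55,-.25,-.2,1.5])
print("cleaner",r.x,r.fun.round(1))
for n,a,b in(("bottle",(312,177),(235,236)),):
    print(n,fit([(t,0,a),(s,0,b)],lambda x:[x],[.6,0,.19]).x)
E
```

```text
knob [0.4838202  0.16236639 0.21315455] [ 0.0217999  -0.20721399  0.18334088  0.04130576]
rack [0.50992556 0.26800946 0.28354049] [-7.6  1.4  4.9 -1.3 -0.6 -3.4] [np.float64(0.4822997383007093), np.float64(0.166216468006134), np.float64(0.208)]
cleaner [ 0.55578681 -0.24633697 -0.27152064  1.67239987] [ 0.3 -2.  -1.   0.5  1.2 -1.4 -1.8 -0.9 -0.7 -0.7  0.5 -0.6  5.5  1.
 -1.7  0.5 -0.1  0.3  1.2 -1.6 -0.8 -1.4  1.6  0.6]
bottle [0.59639973 0.01365044 0.17588813]
```

```bash
cat >> h.py <<'E'
def go(x,y,z,a):
    "numbers for a move of the GRASP POINT to x,y,z, tool down, tool y along yaw a (+y side)"
    s=read_state();Q=R.from_rotvec(s["orientation"]);p=np.array([x,y,z+.167])
    G=R.from_matrix(np.array([[np.cos(a),np.sin(a),0],[np.sin(a),-np.cos(a),0],[0,0,-1]]).astype(float))
    d=Q.inv().apply(p-s["tool_pos"])/.2;w=(Q.inv()*G).as_rotvec()/np.pi
    print("t",round(s["t"],2),"gp",np.round(s["tool_pos"]-np.array([0,0,.167]),4),"d",d.round(3),"w",w.round(3),"F",np.round(s["force"],1),"open",round(s["opening"],4))
E
python3 - <<'E'
from h import *
t=read_camera("top");s=read_camera("side")
M=lambda v:{k:pose(*v[:3],p) for k,p in dict(L=(0,v[3],.19),Rr=(0,-v[3],.19),k=(-.055,-.09,.213)).items()}
r=fit([(t,"L",(86,240)),(t,"Rr",(256.5,195)),(s,"Rr",(248.7,272.5)),(t,"k",(225.3,230)),(s,"k",(287,288.5))],M,[.6,.2,.3,.17]);print("rack",r.x,r.fun.round(1),M(r.x)["k"])
go(.483,.163,.32,.28)
E
```

```text
rack [0.51043306 0.26492965 0.28863013 0.15863385] [ 0.4 -0.   0.5 -0.4 -0.2  0.2 -0.3  0.1  0.5  0.4] [np.float64(0.48332568661102515), np.float64(0.16299736418544458), np.float64(0.213)]
t 0.3 gp [ 0.1378 -0.5839  0.2374] d [ 2.537 -3.238 -0.411] w [-0.    -0.    -0.015] F [-0.1  0.1 -0.6] open 0.0929
```

Request:
arm_command(increments=[[0.12, -0.16, -0.1], [0.24, -0.32, -0.2], [0.37, -0.48, -0.3], [0.5, -0.64, -0.4], [0.63, -0.81, -0.4]], fingers=0.0)

```text
validation failed for argument at $.in...
```

```bash
python3 -c "
from h import *
go(.4835,.163,.32,.287)"
```

```text
t 0.3 gp [ 0.1378 -0.5839  0.2374] d [ 2.54  -3.238 -0.411] w [-0.    -0.    -0.018] F [-0.1  0.1 -0.6] open 0.0929
```

Rows need six numbers.

Request:
arm_command(increments=[[0.12, -0.16, -0.1, 0, 0, 0], [0.24, -0.32, -0.2, 0, 0, 0], [0.37, -0.48, -0.3, 0, 0, 0], [0.5, -0.64, -0.4, 0, 0, 0], [0.63, -0.81, -0.4, 0, 0, 0]], fingers=0.0)

```text
t: 0.92
tool_pos: [0.2237, -0.3963, 0.4869]
orientation: [3.117, 0.363, 0.002]
force: [1.8, -0.5, -0.2]
opening: 0.0482
gripper_force: 0.0
```

Request:
arm_command(increments=[[0.13, -0.16, 0, 0, 0, 0], [0.26, -0.32, 0, 0, 0, 0], [0.38, -0.48, 0, 0, 0, 0], [0.5, -0.64, 0, 0, 0, 0], [0.63, -0.81, 0, 0, 0, 0]])

```text
t: 1.55
tool_pos: [0.3089, -0.2095, 0.4848]
orientation: [3.12, 0.362, 0.001]
force: [0.1, -0.3, 0.2]
opening: 0.0464
gripper_force: 0.0
```

Request:
arm_command(increments=[[0.13, -0.16, 0, 0, 0, 0], [0.26, -0.32, 0, 0, 0, 0], [0.38, -0.48, 0, 0, 0, 0], [0.5, -0.64, 0, 0, 0, 0], [0.63, -0.81, 0, 0, 0, 0]])

```text
t: 2.17
tool_pos: [0.3943, -0.0228, 0.4849]
orientation: [3.12, 0.363, 0.001]
force: [0.0, -0.4, 0.6]
opening: 0.0465
gripper_force: 0.0
```

```bash
python3 -c "
from h import *
go(.4835,.163,.32,.287)"
```

```text
t 2.17 gp [ 0.3943 -0.0228  0.3179] d [ 0.647 -0.802 -0.01 ] w [ 0.    -0.    -0.018] F [ 0.  -0.4  0.6] open 0.0465
```

Request:
arm_command(increments=[[0.13, -0.16, 0, 0, 0, 0], [0.26, -0.32, 0, 0, 0, -0.01], [0.39, -0.48, 0, 0, 0, -0.018], [0.52, -0.64, 0, 0, 0, -0.018], [0.647, -0.802, 0, 0, 0, -0.018]])

```text
t: 2.8
tool_pos: [0.4836, 0.1631, 0.4847]
orientation: [3.109, 0.452, 0.0]
force: [-0.2, 0.3, -0.6]
opening: 0.0463
gripper_force: 0.0
```

```bash
python3 - <<'E'
from h import *
import cv2
go(.4835,.163,.221,.287)
f=lambda i,x,y,w,h:cv2.resize(i[y:y+h,x:x+w],(400,300),interpolation=cv2.INTER_CUBIC)
t=read_camera("top")["image"];s=read_camera("side")["image"]
cv2.imwrite("pics/m3.png",np.hstack([f(t,160,160,160,120),f(s,215,210,160,120)])[:,:,::-1])
E
```

```text
t 2.8 gp [0.4836 0.1631 0.3177] d [-0.001  0.     0.484] w [ 0. -0.  0.] F [-0.2  0.3 -0.6] open 0.0463
```

View pics/m3.png

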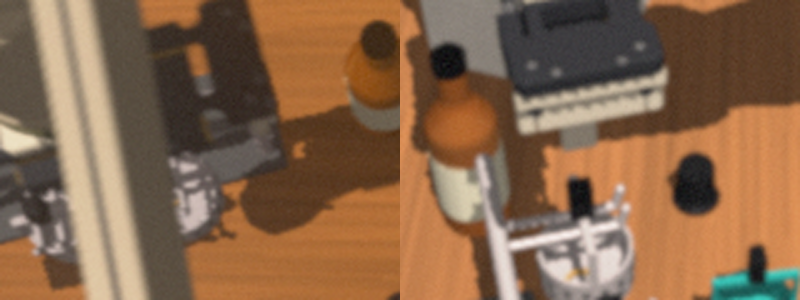

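The finger (side crop 578,135) lines up above the knob (580,195). I'll descend and grip.

Request:
arm_command(increments=[[0, 0, 0.12, 0, 0, 0], [0, 0, 0.24, 0, 0, 0], [0, 0, 0.34, 0, 0, 0], [0, 0, 0.42, 0, 0, 0], [0, 0, 0.48, 0, 0, 0]])

```text
t: 3.52
tool_pos: [0.4831, 0.1615, 0.388]
orientation: [3.109, 0.451, -0.0]
force: [-0.5, 0.2, 0.5]
opening: 0.0465
gripper_force: 0.0
```

Request:
arm_command(increments=[[0, 0, 0, 0, 0, 0], [0, 0, 0, 0, 0, 0], [0, 0, 0, 0, 0, 0], [0, 0, 0, 0, 0, 0], [0, 0, 0, 0, 0, 0]], fingers=1.0, force=25)

```text
t: 4.15
tool_pos: [0.4834, 0.1619, 0.3895]
orientation: [-3.109, -0.452, -0.002]
force: [-1.2, 1.2, 2.9]
opening: 0.0118
gripper_force: 25.0
```

```bash
python3 -c "
from h import *
go(.4835,.163,.241,.287)"
```

```text
t 4.15 gp [0.4834 0.1619 0.2225] d [ 0.002 -0.005 -0.092] w [-0. -0.  0.] F [-1.2  1.2  2.9] open 0.0118
```

Request:
arm_command(increments=[[0, 0, -0.03, 0, 0, 0], [0, 0, -0.06, 0, 0, 0], [0, 0, -0.1, 0, 0, 0], [0, 0, -0.1, 0, 0, 0], [0, 0, -0.1, 0, 0, 0]])

```text
t: 4.78
tool_pos: [0.4832, 0.1617, 0.4086]
orientation: [3.109, 0.451, -0.0]
force: [-0.1, 0.2, -2.1]
opening: 0.0117
gripper_force: 25.0
```

```bash
python3 - <<'E'
from h import *
import cv2
go(.4835,.163,.241,.287)
s=read_camera("side")["image"]
cv2.imwrite("pics/m4.png",cv2.resize(s[250:340,230:350],(800,600),interpolation=cv2.INTER_CUBIC)[:,:,::-1])
E
```

```text
t 4.78 gp [0.4832 0.1617 0.2416] d [ 0.003 -0.006  0.003] w [0. 0. 0.] F [-0.1  0.2 -2.1] open 0.0117
```

View pics/m4.png

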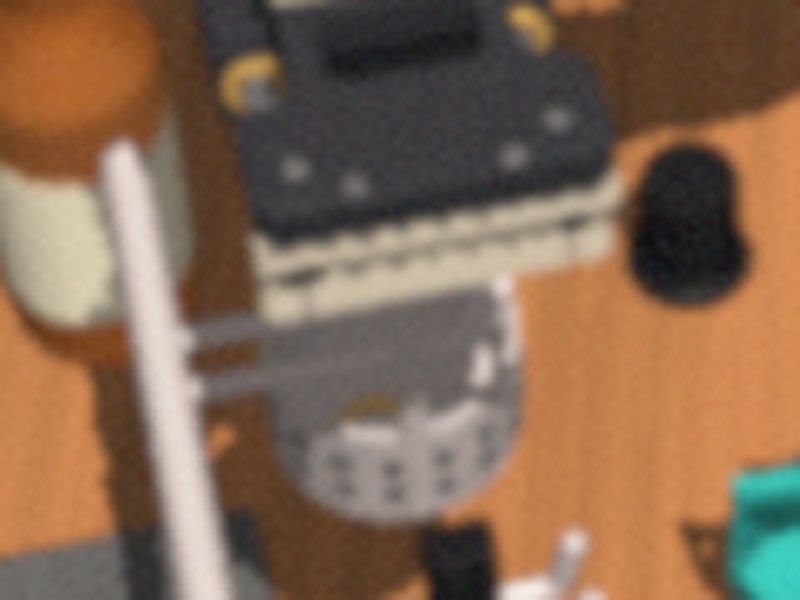

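The basket hangs clear from the gripper, with the ring (370,408) inside it. I'll withdraw along the hook.

Request:
arm_command(increments=[[-0.03, 0, -0.004, 0, 0, 0], [-0.09, 0, -0.004, 0, 0, 0], [-0.16, 0, -0.004, 0, 0, 0], [-0.23, 0, -0.004, 0, 0, 0], [-0.3, 0, -0.004, 0, 0, 0]])

```text
t: 5.45
tool_pos: [0.4245, 0.1444, 0.4094]
orientation: [3.109, 0.451, -0.0]
force: [-0.7, -0.2, -2.0]
opening: 0.0116
gripper_force: 25.0
```

Request:
arm_command(increments=[[-0.06, 0, 0, 0, 0, 0], [-0.11, 0, 0, 0, 0, 0], [-0.14, 0, 0, 0, 0, 0], [-0.15, 0, 0, 0, 0, 0], [-0.15, 0, 0, 0, 0, 0]])

```text
t: 6.08
tool_pos: [0.397, 0.1361, 0.4096]
orientation: [-3.109, -0.451, -0.0]
force: [0.9, 0.4, -0.8]
opening: 0.012
gripper_force: 25.0
```

```bash
python3 - <<'E'
from h import *
c=pose(.5558,-.2463,-.2715,(-.012,0,.32));print(c)
go(*c,-.2715)
E
```

```text
[np.float64(0.5442395634185739), np.float64(-0.2430818784909786), np.float64(0.32)]
t 6.08 gp [0.397  0.1361 0.2426] d [ 0.167  2.027 -0.387] w [-0.    -0.     0.178] F [ 0.9  0.4 -0.8] open 0.012
```

Request:
arm_command(increments=[[0, 0, -0.05, 0, 0, 0], [0, 0, -0.15, 0, 0, 0], [0, 0, -0.27, 0, 0, 0], [0, 0.03, -0.36, 0, 0, 0], [0, 0.1, -0.39, 0, 0, 0]])

```text
t: 6.7
tool_pos: [0.403, 0.1166, 0.4897]
orientation: [3.109, 0.453, 0.005]
force: [0.7, -0.5, -1.5]
opening: 0.0119
gripper_force: 25.0
```

Request:
arm_command(increments=[[0, 0.12, 0, 0, 0, 0], [0, 0.26, 0, 0, 0, 0], [0, 0.41, 0, 0, 0, 0], [0, 0.57, 0, 0, 0, 0], [0, 0.73, 0, 0, 0, 0]])

```text
t: 7.32
tool_pos: [0.4442, -0.025, 0.4871]
orientation: [-3.109, -0.45, 0.001]
force: [0.2, 0.0, -0.6]
opening: 0.0116
gripper_force: 25.0
```

```bash
python3 - <<'E'
from h import *
go(.5442,-.2431,.32,-.2715)
E
```

```text
t 7.33 gp [ 0.4442 -0.025   0.3201] d [0.17  1.188 0.   ] w [0.    0.    0.178] F [ 0.2  0.  -0.6] open 0.0116
```

Request:
arm_command(increments=[[0.02, 0.16, 0, 0, 0, 0.03], [0.05, 0.34, 0, 0, 0, 0.07], [0.08, 0.54, 0, 0, 0, 0.11], [0.11, 0.74, 0, 0, 0, 0.15], [0.14, 0.94, 0, 0, 0, 0.178]])

```text
t: 7.95
tool_pos: [0.5244, -0.1977, 0.4869]
orientation: [-3.112, 0.431, 0.002]
force: [-0.4, 0.7, -0.3]
opening: 0.0118
gripper_force: 25.0
```

```bash
python3 - <<'E'
from h import *
go(.5442,-.2431,.32,-.2715)
E
```

```text
t 7.95 gp [ 0.5244 -0.1977  0.3199] d [ 0.157  0.192 -0.001] w [-0.     0.    -0.001] F [-0.4  0.7 -0.3] open 0.0118
```

Request:
arm_command(increments=[[0.06, 0.09, 0, 0, 0, 0], [0.11, 0.14, 0, 0, 0, 0], [0.15, 0.18, 0, 0, 0, 0], [0.157, 0.192, 0, 0, 0, 0], [0.157, 0.192, 0, 0, 0, 0]])

```text
t: 8.57
tool_pos: [0.5444, -0.2403, 0.4876]
orientation: [-3.113, 0.423, 0.0]
force: [0.5, -0.2, -1.1]
opening: 0.0121
gripper_force: 25.0
```

```bash
python3 - <<'E'
from h import *
import cv2
go(.5442,-.2431,.143,-.2715)
f=lambda i,x,y,w,h:cv2.resize(i[y:y+h,x:x+w],(400,300),interpolation=cv2.INTER_CUBIC)
t=read_camera("top")["image"];s=read_camera("side")["image"]
cv2.imwrite("pics/m5.png",np.hstack([f(t,360,80,220,165),f(s,170,40,200,150)])[:,:,::-1])
E
```

```text
t 8.57 gp [ 0.5444 -0.2403  0.3206] d [0.003 0.014 0.888] w [-0.  0.  0.] F [ 0.5 -0.2 -1.1] open 0.0121
```

View pics/m5.png

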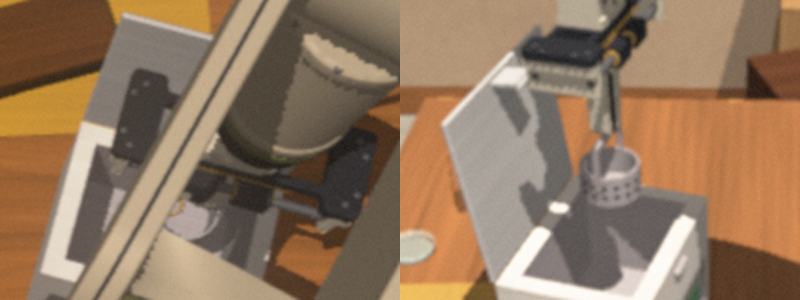

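The basket is over the tank opening and clear of the lid and tongue. I'll lower it.

Request:
arm_command(increments=[[0, 0.01, 0.08, 0, 0, 0], [0, 0.01, 0.22, 0, 0, 0], [0, 0.01, 0.38, 0, 0, 0], [0, 0.01, 0.52, 0, 0, 0], [0, 0.01, 0.6, 0, 0, 0]])

```text
t: 9.3
tool_pos: [0.5431, -0.2421, 0.3646]
orientation: [-3.112, 0.424, 0.005]
force: [1.1, 1.0, -2.0]
opening: 0.0121
gripper_force: 25.0
```

Request:
arm_command(increments=[[0, 0, 0.06, 0, 0, 0], [0, 0, 0.12, 0, 0, 0], [0, 0, 0.17, 0, 0, 0], [0, 0, 0.21, 0, 0, 0], [0, 0, 0.24, 0, 0, 0]])

```text
t: 9.93
tool_pos: [0.5439, -0.2427, 0.3192]
orientation: [3.113, -0.424, 0.0]
force: [0.4, -0.5, -2.9]
opening: 0.0123
gripper_force: 25.0
```

```bash
python3 - <<'E'
from h import *
go(.5442,-.2431,.1385,-.2715)
E
```

```text
t 9.93 gp [ 0.5439 -0.2427  0.1522] d [0.002 0.002 0.069] w [ 0. -0.  0.] F [ 0.4 -0.5 -2.9] open 0.0123
```

Request:
arm_command(increments=[[0, 0, 0.015, 0, 0, 0], [0, 0, 0.03, 0, 0, 0], [0, 0, 0.045, 0, 0, 0], [0, 0, 0.056, 0, 0, 0], [0, 0, 0.06, 0, 0, 0]])

```text
t: 10.55
tool_pos: [0.5438, -0.2426, 0.3074]
orientation: [3.113, -0.424, -0.0]
force: [-0.1, -0.2, -0.7]
opening: 0.0117
gripper_force: 25.0
```

Request:
arm_command(increments=[[0, 0, 0.003, 0, 0, 0], [0, 0, 0.006, 0, 0, 0], [0, 0, 0.008, 0, 0, 0], [0, 0, 0.01, 0, 0, 0], [0, 0, 0.01, 0, 0, 0]])

```text
t: 11.18
tool_pos: [0.5439, -0.2426, 0.3059]
orientation: [3.113, -0.424, 0.0]
force: [-1.7, 0.1, 0.6]
opening: 0.0122
gripper_force: 25.0
```

Request:
arm_command(increments=[[0, 0, 0.002, 0, 0, 0], [0, 0, 0.004, 0, 0, 0], [0, 0, 0.005, 0, 0, 0], [0, 0, 0.005, 0, 0, 0], [0, 0, 0.005, 0, 0, 0]])

```text
t: 11.8
tool_pos: [0.544, -0.2426, 0.3059]
orientation: [3.113, -0.424, 0.001]
force: [-4.8, 2.9, 8.4]
opening: 0.0119
gripper_force: 25.0
```

On the floor. Release, then rise.

Request:
arm_command(increments=[[0, 0, -0.004, 0, 0, 0], [0, 0, -0.004, 0, 0, 0], [0, 0, -0.004, 0, 0, 0], [0, 0, -0.004, 0, 0, 0], [0, 0, -0.004, 0, 0, 0]], fingers=0.4)

```text
t: 12.42
tool_pos: [0.5439, -0.2426, 0.3052]
orientation: [-3.113, 0.424, 0.0]
force: [0.0, 0.0, 0.3]
opening: 0.0281
gripper_force: 0.0
```

Request:
arm_command(increments=[[0, 0, -0.03, 0, 0, 0], [0, 0, -0.08, 0, 0, 0], [0, 0, -0.16, 0, 0, 0], [0, 0, -0.26, 0, 0, 0], [0, 0, -0.36, 0, 0, 0]])

```text
t: 13.05
tool_pos: [0.544, -0.2427, 0.3796]
orientation: [3.112, -0.424, 0.002]
force: [-0.5, -0.3, -1.0]
opening: 0.028
gripper_force: 0.0
```

Request:
arm_command(increments=[[0, 0, -0.15, 0, 0, 0], [0, 0, -0.35, 0, 0, 0], [0, 0, -0.55, 0, 0, 0], [0, 0, -0.75, 0, 0, 0], [0, 0, -0.95, 0, 0, 0]])

```text
t: 13.68
tool_pos: [0.5434, -0.2424, 0.5702]
orientation: [3.112, -0.424, 0.002]
force: [0.7, 0.2, 0.6]
opening: 0.0283
gripper_force: 0.0
```

```bash
python3 - <<'E'
from h import *
import cv2
go(*pose(.5558,-.2463,-.2715,(.15,0,.40)),-.2715)
f=lambda i,x,y,w,h:cv2.resize(i[y:y+h,x:x+w],(400,300),interpolation=cv2.INTER_CUBIC)
t=read_camera("top")["image"];s=read_camera("side")["image"]
cv2.imwrite("pics/m6.png",np.hstack([f(t,370,80,200,150),f(s,180,50,200,150)])[:,:,::-1])
E
```

```text
t 13.68 gp [ 0.5434 -0.2424  0.4032] d [0.815 0.003 0.017] w [ 0. -0.  0.] F [0.7 0.2 0.6] open 0.0283
```

View pics/m6.png

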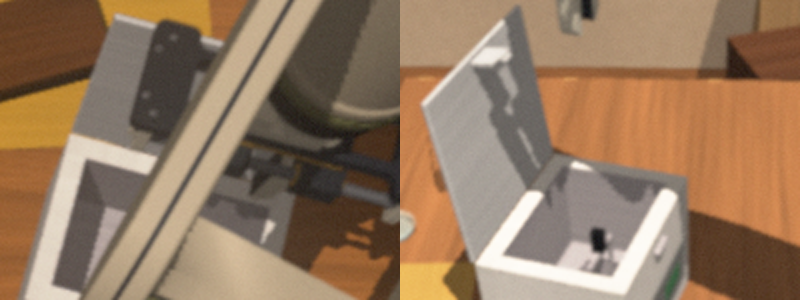

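The basket stands upright in the tank (knob at 597,240 in the crop). Now I'll go over and behind the lid.

Request:
arm_command(increments=[[0.05, 0, -0.06, 0, 0, 0], [0.2, 0, -0.08, 0, 0, 0], [0.4, 0, -0.08, 0, 0, 0], [0.62, 0, -0.08, 0, 0, 0], [0.82, 0, -0.08, 0, 0, 0]], fingers=1.0)

```text
t: 14.4
tool_pos: [0.7027, -0.2866, 0.5837]
orientation: [3.113, -0.424, 0.001]
force: [0.7, -1.5, 1.5]
opening: 0.0008
gripper_force: 0.0
```

Request:
arm_command(increments=[[0, 0, 0, 0, 0, 0], [0, 0, 0.1, 0, 0, 0], [0, 0, 0.25, 0, 0, 0], [0, 0, 0.4, 0, 0, 0], [0, 0, 0.46, 0, 0, 0]])

```text
t: 15.02
tool_pos: [0.7006, -0.2861, 0.4905]
orientation: [-3.112, 0.424, 0.003]
force: [0.3, -0.6, -0.1]
opening: 0.0005
gripper_force: 0.0
```

```bash
python3 - <<'E'
from h import *
H=lambda r,l,off=.006:pose(.5558,-.2463,-.2715,(.085-r*np.cos(l)+off*np.sin(l),0,.1605+r*np.sin(l)+off*np.cos(l)))
go(*pose(.5558,-.2463,-.2715,(.15,0,.32)),-.2715)
E
```

```text
t 15.03 gp [ 0.7006 -0.2861  0.3235] d [-0.001  0.003  0.018] w [-0.     0.001  0.   ] F [ 0.3 -0.6 -0.1] open 0.0005
```

Request:
arm_command(increments=[[-0.08, 0, 0, 0, 0, 0], [-0.18, 0, 0, 0, 0, 0], [-0.28, 0, 0, 0, 0, 0], [-0.38, 0, 0, 0, 0, 0], [-0.46, 0, 0, 0, 0, 0]])

```text
t: 15.65
tool_pos: [0.612, -0.2615, 0.4937]
orientation: [3.112, -0.424, 0.005]
force: [2.4, -0.7, -1.1]
opening: 0.0008
gripper_force: 0.9
```

Request:
arm_command(increments=[[-0.07, 0, 0.02, 0, 0, 0], [-0.14, 0, 0.04, 0, 0, 0], [-0.21, 0, 0.08, 0, 0, 0], [-0.3, 0, 0.14, 0, 0, 0], [-0.38, 0, 0.21, 0, 0, 0]])

```text
t: 16.27
tool_pos: [0.539, -0.2413, 0.4518]
orientation: [3.111, -0.424, 0.007]
force: [1.7, -0.8, 0.6]
opening: 0.0008
gripper_force: 0.6
```

```bash
python3 - <<'E'
from h import *
import cv2
go(*pose(.5558,-.2463,-.2715,(-.0563,0,.2005)),-.2715)
s=read_camera("side")["image"]
cv2.imwrite("pics/m7.png",cv2.resize(s[40:220,150:390],(480,360))[:,:,::-1])
E
```

```text
t 16.27 gp [ 0.539  -0.2413  0.2848] d [-0.196  0.001  0.42 ] w [ 0.    -0.001  0.   ] F [ 1.7 -0.8  0.6] open 0.0008
```

View pics/m7.png

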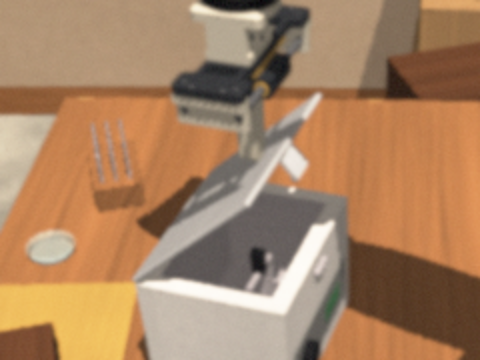

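The lid is following, at about 0.7 rad, with the fingertip at (250,150). I'll carry on down.

Request:
arm_command(increments=[[-0.05, 0, 0.07, 0, 0, 0], [-0.1, 0, 0.14, 0, 0, 0], [-0.14, 0, 0.22, 0, 0, 0], [-0.17, 0, 0.3, 0, 0, 0], [-0.19, 0, 0.38, 0, 0, 0]])

```text
t: 16.95
tool_pos: [0.5032, -0.2314, 0.3745]
orientation: [3.112, -0.424, 0.004]
force: [0.4, 0.1, 1.4]
opening: 0.0004
gripper_force: 0.4
```

```bash
python3 - <<'E'
from h import *
go(*pose(.5558,-.2463,-.2715,(-.094,0,.2155)),-.2715)
go(*pose(.5558,-.2463,-.2715,(-.094,0,.1855)),-.2715)
E
```

```text
t 16.95 gp [ 0.5032 -0.2314  0.2075] d [-0.197  0.001 -0.04 ] w [ 0.    -0.001  0.   ] F [0.4 0.1 1.4] open 0.0004
t 16.95 gp [ 0.5032 -0.2314  0.2075] d [-0.197  0.001  0.11 ] w [ 0.    -0.001  0.   ] F [0.4 0.1 1.4] open 0.0004
```

Request:
arm_command(increments=[[0, 0, -0.08, 0, 0, 0], [-0.07, 0, -0.12, 0, 0, 0], [-0.197, 0, -0.12, 0, 0, 0], [-0.197, 0, -0.04, 0, 0, 0], [-0.197, 0, 0.02, 0, 0, 0]])

```text
t: 17.58
tool_pos: [0.4658, -0.221, 0.3694]
orientation: [3.112, -0.424, 0.002]
force: [-1.1, -1.3, 0.6]
opening: 0.0007
gripper_force: 0.3
```

Request:
arm_command(increments=[[0, 0, 0.02, 0, 0, 0], [0, 0, 0.04, 0, 0, 0], [0, 0, 0.06, 0, 0, 0], [0, 0, 0.08, 0, 0, 0], [0, 0, 0.09, 0, 0, 0]])

```text
t: 18.2
tool_pos: [0.4658, -0.2209, 0.3525]
orientation: [3.113, -0.424, 0.0]
force: [-8.2, 4.8, 19.8]
opening: 0.0006
gripper_force: 9.9
```

```bash
python3 - <<'E'
from h import *
go(*pose(.5558,-.2463,-.2715,(-.094,0,.1855)),-.2715)
E
```

```text
t 18.2 gp [ 0.4658 -0.2209  0.1855] d [-0.002  0.001  0.   ] w [ 0. -0.  0.] F [-8.2  4.8 19.8] open 0.0006
```

The tip is at 0.1665, which is the shut height, with 20 N. I'll back off and look.

Request:
arm_command(increments=[[0, 0, 0.003, 0, 0, 0], [0, 0, 0.003, 0, 0, 0], [0, 0, -0.05, 0, 0, 0], [0, 0, -0.2, 0, 0, 0], [0, 0, -0.4, 0, 0, 0]])

```text
t: 18.82
tool_pos: [0.4654, -0.2207, 0.431]
orientation: [-3.112, 0.424, 0.004]
force: [0.3, -0.1, 0.1]
opening: 0.0002
gripper_force: 0.0
```

Request:
arm_command(increments=[[-0.1, 0, -0.2, 0, 0, 0], [-0.3, 0, -0.4, 0, 0, 0], [-0.5, 0, -0.6, 0, 0, 0], [-0.5, 0, -0.7, 0, 0, 0], [-0.5, 0, -0.7, 0, 0, 0]])

```text
t: 19.45
tool_pos: [0.369, -0.1941, 0.5734]
orientation: [3.111, -0.424, 0.006]
force: [0.0, 0.8, -0.1]
opening: 0.0003
gripper_force: 0.0
```

```bash
python3 - <<'E'
from h import *
import cv2
s=read_camera("side")["image"];cv2.imwrite("pics/m8.png",cv2.resize(s[80:460,150:450],(600,600)if 0 else(474,600))[:,:,::-1])
go(.45,-.2,.4,-.27)
print(proj(read_camera("side"),[pose(.5558,-.2463,-.2715,(-.105,k*.11,.1605+h)) for k in(1,-1) for h in(0.006,.019)]))
E
```

```text
t 19.5 gp [ 0.3693 -0.1942  0.4045] d [ 0.396 -0.08   0.023] w [ 0. -0. -0.] F [-1.1 -0.6 -1. ] open 0.0005
[[300.50037633 196.58020842]
 [300.25678519 191.72344539]
 [332.15749658 137.56143896]
 [332.19939826 132.87513032]]
```

View pics/m8.png

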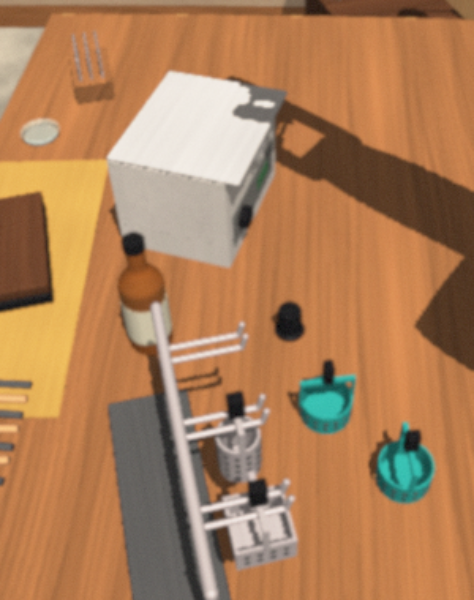

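The lid's front corners are at side (300,199) and (330,138). I predicted (300,197) and (332,138) for shut, and 5 px higher if it were still on the catch, so it is shut. The other baskets, bottle and loupe are undisturbed.

```bash
python3 -c "
from plant import *
print(close_job())"
```

```text
the job is handed in; nothing more can be done
None
```

I set the wide round basket upright on the tank floor, pressed the lid shut past its catch and handed the job in at about 20 s. I last saw the ring in the basket when I lifted it off the hook, and did not see it again after the basket was in the tank.

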